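# Stack a sensor module in the bonding nest

## Robot

A 6-joint arm with a two-finger parallel gripper is mounted at the origin on the work surface. World frame = base frame: x ahead of the robot, y to its left, z up, the work surface at z = 0. Lengths are in mm, angles in rad, forces in N, time in s.
With the tool pointing down it reaches from about 300 to 1000 mm from the base axis. Payload 5.1 kg.
Tool frame: the origin (TCP) lies midway between the tips of the shut fingers; the grasp point (between the pads) lies 19 mm behind it; z points along the fingers, y is the line along which they close (so a half turn about z gives the same grasp; the last joint's range is limited). The gripper opens to 95 mm and grips with 3 to 60 N. Pads are 20 mm wide; open, the fingers measure 119 mm over their backs; the gripper's body (75 mm by 180 mm) begins 59 mm behind the grasp point.
Start: joints at [1.047, 0.124, 1.65, -0, 1.367, -0.083], TCP at [277.349, 587.845, 214.656] pointing down, gripper open.
Joint ranges: [-2.61, 2.61], [-1.02, 2.33], [0.03, 2.71], [-1.35, 4.49], [0.32, 2.68], [-2.91, 2.91]. Speed limits (rad/s): [2.57, 2.57, 3.14, 3.14, 3.14, 3.14].

## Interface

Orientations are given as a unit quaternion [x, y, z, w].
In Python, from cell import env gives the robot as it stands.
- The arm moves only by the tool step_arm, never from a script. Its argument "targets" is a list of rows, each a list of 3 entries, a list of its own where there are three numbers: the finger opening in m, from 0 to 0.0951, then the shift along the tool's x, y, z in m, then the turn about the tool's z in degrees. A call has 1 to 20 rows; each row shifts and turns the commanded pose from where the row before left it, along the tool's axes as they then stand; what a row does not reach is not made up. A row lasts 1/10 s, in which the tool goes at most 50 mm and 8.59 degrees, less where a joint would pass 70% of its speed; a pose out of reach is approached as far as the arm can. A call is refused whole if a number of a shift passes 0.05 or a number of a turn 8.59, either way. A call with a gripper value outside its range is refused whole. The fingers move at their own pace and stop on an object; "grip_force" is the grip in N (left out, the last holds). Time passes only in rows, so rows that do not move let the fingers close. It gives the time, the measured TCP pose, the force, the opening and the grip force at its end, in the units of the state.
- env.get_state(): the state, without advancing time (a new reading comes with each control period).
- env.camera(name): name is "scene" or "side" or "wrist"; returns the picture (480x640x3 uint8, blue, green, red); there is no depth.
- env.camera_params(name): a dict with "mtx" (3x3 intrinsics, pixels), "D" ([k1, k2, p1, p2, k3] as OpenCV has them; the pictures are not rectified), "world_from_camera" (4x4, takes a point from camera to world coordinates). Camera axes: x right, y down, z forward; pixel columns grow to the right and rows downward; lengths in mm; the calibration is good to about 2 mm. A picture is of the moment at which its call begins: read the wrist's pose just before it. camera_params takes no time and is no camera call; for the wrist camera it gives the pose at the moment of the call.
- env.hand_in(): hands the job in; it is judged then, once.
The state is a dict: "time": time; "joint_positions": joint angles; "joint_velocities": joint speeds; "effort": joint torques, N m; "tool_pos": TCP position; "ee_rot": TCP orientation; "contact_force": force on the tool from outside, world axes, zero at the start; "wrist_torque": the same for the moment, N m; "opening": opening from 0.0 (shut) to 1.0 (fully open); "grasp_force": force on a finger pad.
Only numpy, scipy, OpenCV 4.12 (cv2) and the standard library are available. Lean on these libraries where they do the work, as an engineer would, in place of code of your own. Each camera call takes 0.05 s, during which the arm holds its last target. There are 200 camera calls.

## Task

Stack the sensor module squarely in the blue nest: first the white housing, then the orange spacer frame on it, and then the grey cover with its dome up. Lower each part gently all the way home and let go of it, don't drop it in; then slide the red-knobbed hold-down fully in over the edge of the cover. Leave the glue bottle, tape roll, jar and rotary tool where they stand.

Things in the scene. Friction and masses are not known exactly. Their poses are not given: they have to be found in the camera images.
- nest: Fixed bonding nest. Base 142 x 100 x 10 mm; blue pocket 68 (x) x 46 (y) mm, walls 8 mm, rim 58 mm above the table, sloped yellow lips to 64 mm. Full end walls at -x and +x; a finger gap 36 mm wide, open down to the base, in the middle of each long side (-y, +y): parts go in held across their 42 mm. Hold-down guide, 66 mm high, from the -x wall to x = -86 mm. Origin on the table, mid-pocket.
- nest_floor (a point): Centre of the nest pocket's floor, 10 mm above the table; axes as the nest's. The housing's underside belongs at z = 0 here, the spacer's at 30 mm, the cover's at 40 mm (cover plate then flush with the rim at 48 mm).
- holddown (a joint): Hold-down slide, in m: steel tongue 36 x 16 x 5 mm with a red knob, sliding along the nest's +x, its underside 2 mm above the rim. 0 = fully drawn back, 0.026 = end stop, fully in over the cover's edge (it starts drawn back, 0 to 0.005). Moves with about 1.5 N and stays where left.
- holddown_knob (a point): Middle of the hold-down's red knob (14 mm diameter, 18 mm high, its top at 83 mm and its foot at 65 mm above the table); moves with the slide; axes as the nest's.
- housing: White open-topped housing with a green board inside, 64 (x) x 42 (y) x 30 (z) mm, walls 5 mm, 120 g; origin at the centre of its underside. Same when turned by half a turn. Starts in the black cradle, along its channel.
- cradle: Black cradle, fixed, on the left or right. Base 80 x 70 x 4 mm with two walls 50 mm long, 7 mm thick along its x, 47 mm apart, tops 33 mm above the table (1 mm below the housing's top): here the housing can only be gripped by its ends, across its 64 mm length. Origin at the centre of its underside.
- mat: Clear black rubber mat, fixed, 90 x 90 x 2 mm: a free spot to put a part down and take it another way. Origin at the centre of its underside, on the table surface.
- board: Cork board, fixed, 190 (x) x 90 (y) x 4 mm, on which the spacer and cover start; place, yaw and side vary. Origin at the centre of its underside.
- spacer: Orange rectangular spacer frame, 64 (x) x 42 (y) x 10 (z) mm, rails 8 mm wide, 30 g; origin at the centre of its underside. Starts flat on the board, at either end of it.
- cover: Grey cover plate, 64 (x) x 42 (y) x 8 (z) mm with a clear dome 24 mm wide and 15 mm high on its middle, 50 g; origin at the centre of its underside, dome at +z. Starts flat, dome up, on the board, at the end away from the spacer.
- glue: Bystander: upright white glue bottle with red cap, 48 mm diameter, 105 mm high; origin at the centre of its underside.
- tape: Bystander: tan tape roll lying flat, 80 mm outer diameter, 24 mm high; origin at the centre of its underside.
- jar: Bystander: amber jar with dark cap, 56 mm diameter, 60 mm high; origin at the centre of its underside.
- rotary: Bystander: grey rotary hand tool lying along its x, about 170 mm long (from -73 to +95 mm), 30 mm wide, 28 mm high; origin under it.
Things that resemble listed ones, but are neither listed nor needed, are in the scene too. What is shaped like the cover but purple, turquoise or yellow is not meant.

How it is judged (in metres and radians):
On the way, in this order (a step that is already met when the one before it is completed fails the run):
1. the housing lies square and flat at its level in the nest, let go (z of housing in the frame of nest_floor between -0.0025 and 0.0025 m and horizontal distance between housing and nest_floor below 0.004 m and angle between the x axis of housing and the x axis of nest_floor, either way round below 0.09 rad and angle between housing's own z axis and vertical below 0.06 rad and contact force between housing and the fingers below 0.3 N), for 0.2 s.
2. the spacer frame lies square and flat at its level in the nest, let go, on the parts before it (z of housing in the frame of nest_floor between -0.0025 and 0.0025 m and horizontal distance between each of housing, spacer and nest_floor below 0.004 m and angle between the x axis of each of housing, spacer and the x axis of nest_floor, either way round below 0.09 rad and angle between each of housing, spacer's own z axis and vertical below 0.06 rad and z of spacer in the frame of nest_floor between 0.0275 and 0.0325 m and contact force between spacer and the fingers below 0.3 N), for 0.2 s.
3. the domed cover lies square and flat at its level in the nest, let go, on the parts before it (z of housing in the frame of nest_floor between -0.0025 and 0.0025 m and horizontal distance between each of housing, spacer, cover and nest_floor below 0.004 m and angle between the x axis of each of housing, spacer, cover and the x axis of nest_floor, either way round below 0.09 rad and angle between each of housing, spacer, cover's own z axis and vertical below 0.06 rad and z of spacer in the frame of nest_floor between 0.0275 and 0.0325 m and z of cover in the frame of nest_floor between 0.0375 and 0.0425 m and contact force between cover and the fingers below 0.3 N), for 0.2 s.
4. the hold-down is slid in over the edge of the cover (z of housing in the frame of nest_floor between -0.0025 and 0.0025 m and horizontal distance between each of housing, spacer, cover and nest_floor below 0.004 m and angle between the x axis of each of housing, spacer, cover and the x axis of nest_floor, either way round below 0.09 rad and angle between each of housing, spacer, cover's own z axis and vertical below 0.06 rad and z of spacer in the frame of nest_floor between 0.0275 and 0.0325 m and z of cover in the frame of nest_floor between 0.0375 and 0.0425 m and value of joint holddown above 0.022 m), for 0.2 s.
At the end, for the whole second after the job is handed in: Housing, spacer and cover lie stacked in the nest in that order, each within 2.5 mm of its level, 4 mm of the pocket's centre, 0.09 rad square with the pocket and 0.06 rad of upright (dome up), at rest and let go, with the hold-down slid in by at least 22 of its 26 mm (all of step 4 and linear speed of each of housing, spacer, cover below 0.02 m/s and contact force between each of housing, spacer, cover and the fingers below 0.3 N); the robot touches nothing.
It fails at once if the housing is dropped into the nest (it falls there faster than 0.4 m/s) (horizontal distance between housing and nest_floor below 0.02 m and z of housing in the frame of nest_floor below 0.05 m and linear speed of housing above 0.4 m/s).
It fails at once if the spacer frame is dropped into the nest (it falls there faster than 0.4 m/s) (horizontal distance between spacer and nest_floor below 0.02 m and z of spacer in the frame of nest_floor below 0.05 m and linear speed of spacer above 0.4 m/s).
It fails at once if the domed cover is dropped into the nest (it falls there faster than 0.4 m/s) (horizontal distance between cover and nest_floor below 0.02 m and z of cover in the frame of nest_floor below 0.05 m and linear speed of cover above 0.4 m/s).
It fails at once if the glue bottle, tape roll, jar or rotary tool is moved by more than 20 mm or tipped (distance of any of glue, tape, jar, rotary from where it was at the start of the episode above 0.02 m or angle between any of glue, tape, jar, rotary's own z axis and vertical above 0.35 rad).
It also fails if it takes over 72 s, if anything falls off the work surface, if the arm or the gripper's body presses on something with over 40 N, if the wrist force passes 120 N, or if a joint passes its speed limit or range.

## Working session

There is one attempt and no reset: what is moved stays moved. The work goes in short steps, Python scripts to look and compute and a tool call to move; the robot and the scene stay as the last step left them, time stands still between calls to the robot, and variables do not carry over. Pictures are saved under pics/ and viewed, at most 10 in all, crops included, and the job is handed in when it is done.

Besides the shell and the picture viewer there is one more tool, called as name(argument=value, ...), one argument or row to a line, values as JSON. step_arm: Moves the arm, as the interface text tells. Its arguments: {"type":"object","properties":{"targets":{"type":"array"},"grip_force":{"type":"number"}},"required":["targets"]}

```bash
mkdir -p pics; cat > h.py <<'E'
import numpy as np, cv2
from cell import env
from scipy.spatial.transform import Rotation as R
def snap(name,fn=None):
    p=env.camera_params(name); im=env.camera(name)
    if fn: cv2.imwrite('pics/'+fn,im)
    return im,p
def px2w(p,uv,z):
    uv=np.array(uv,float).reshape(-1,1,2); z=np.broadcast_to(z,len(uv))
    n=cv2.undistortPoints(uv,np.array(p['mtx']),np.array(p['D']))[:,0]
    T=np.array(p['world_from_camera']); d=np.c_[n,np.ones(len(n))]@T[:3,:3].T; o=T[:3,3]
    return o+d*((z-o[2])/d[:,2])[:,None]
def w2px(p,P):
    T=np.linalg.inv(np.array(p['world_from_camera'])); P=np.array(P,float).reshape(-1,3)
    return cv2.projectPoints(P,cv2.Rodrigues(T[:3,:3])[0],T[:3,3],np.array(p['mtx']),np.array(p['D']))[0][:,0]
E
python3 - <<'E'
from h import *
s=env.get_state(); print(s)
for n in ('scene','side'):
    im,p=snap(n,n+'0.png'); print(n,np.array(p['mtx']).round(0).tolist(),np.array(p['world_from_camera']).round(2).tolist())
E
```

```text
{'time': 0.0, 'joint_positions': array([ 1.04737704e+00,  1.24486435e-01,  1.65170572e+00, -3.09079433e-05,
        1.36751434e+00, -8.25692201e-02]), 'joint_velocities': array([ 7.07834652e-05, -9.61190716e-05, -8.01183818e-04,  1.36465040e-03,
        3.19098476e-03, -2.61861772e-04]), 'effort': array([ 1.06635018e-04, -4.17604673e+01, -3.59932816e+01,  7.74014485e-02,
        4.93741874e-02, -1.93928508e-04]), 'tool_pos': array([277.04324079, 587.26757368, 213.38040239]), 'ee_rot': array([ 2.18641213e-01,  9.75804746e-01, -1.01329102e-03, -3.00920434e-04]), 'contact_force': array([0.14315486, 0.23909104, 0.68980869]), 'wrist_torque': array([-0.02223025, -0.02843652, -0.02032015]), 'grasp_force': 0.0, 'opening': 0.9980385196381772}
scene [[544.0, 0.0, 305.0], [0.0, 544.0, 245.0], [0.0, 0.0, 1.0]] [[0.64, 0.63, -0.44, 1121.49], [0.77, -0.54, 0.35, -370.41], [-0.01, -0.56, -0.83, 1117.2], [0.0, 0.0, 0.0, 1.0]]
side [[476.0, 0.0, 316.0], [0.0, 476.0, 234.0], [0.0, 0.0, 1.0]] [[-0.94, -0.25, 0.23, 319.19], [-0.34, 0.72, -0.6, 689.56], [-0.02, -0.65, -0.76, 915.08], [0.0, 0.0, 0.0, 1.0]]
```

View pics/scene0.png

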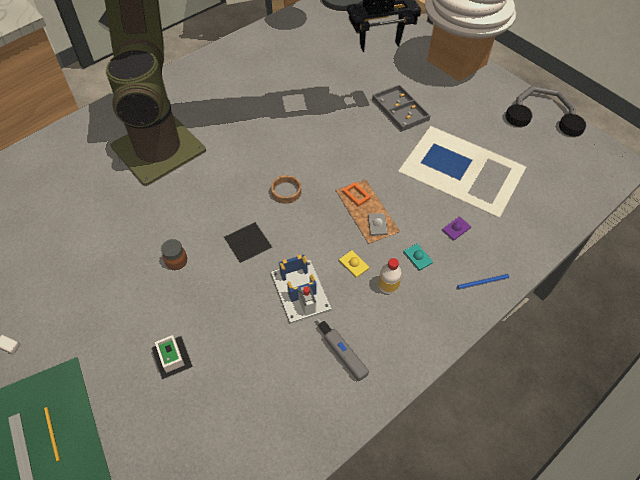

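View pics/side0.png

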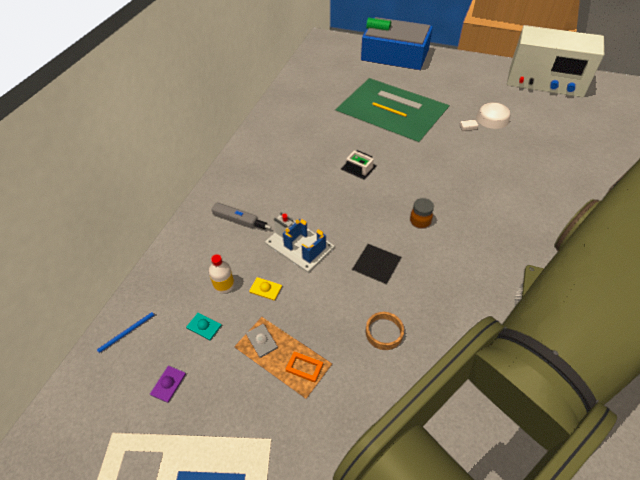

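The scene picture shows the cradle with the housing at (170,355), the nest at (300,288) with its knob near (307,292), the mat at (247,242), and the board with spacer (356,195) and cover (378,223). Now I'll enlarge the key parts.

```bash
python3 - <<'E'
from h import *
im=cv2.imread('pics/scene0.png')
def c(x,y,w,h): return cv2.resize(im[y:y+h,x:x+w],None,fx=5,fy=5,interpolation=cv2.INTER_CUBIC)
a=c(260,248,80,80); b=c(140,328,80,60); d=c(330,172,80,80); e=c(210,212,80,60)
out=np.vstack([np.hstack([a,d])[:400],np.hstack([b,e])[:200+100]])[:600]
out=np.vstack([np.hstack([a,d])[:370],np.hstack([b,e])[50:280]])
cv2.imwrite('pics/crop1.png',out)
p=env.camera_params('scene')
for n,uv,z in [('cradle',(172,356),0),('housingtop',(170,351),34),('nest',(300,288),0),('knob',(307,292),83),('mat',(247,242),2),('spacer',(356,195),14),('cover',(378,223),12),('board',(367,211),4),('glue',(390,285),0),('jar',(174,260),0),('tape',(286,190),20),('rot',(345,352),15),('yellow',(354,264),0),('rotTip',(320,324),15)]:
    print(n,px2w(p,[uv],z)[0].round(0))
E
```

```text
cradle [ 570. -309.    0.]
housingtop [ 574. -308.   34.]
nest [620.  17.   0.]
knob [675.  -6.  83.]
mat [434.  -0.   2.]
spacer [507. 301.  14.]
cover [608. 283.  12.]
board [559. 293.   4.]
glue [752. 184.   0.]
jar [ 359. -169.    0.]
tape [379. 170.  20.]
rot [812. -16.  15.]
yellow [653. 159.   0.]
rotTip [726. -13.  15.]
```

View pics/crop1.png

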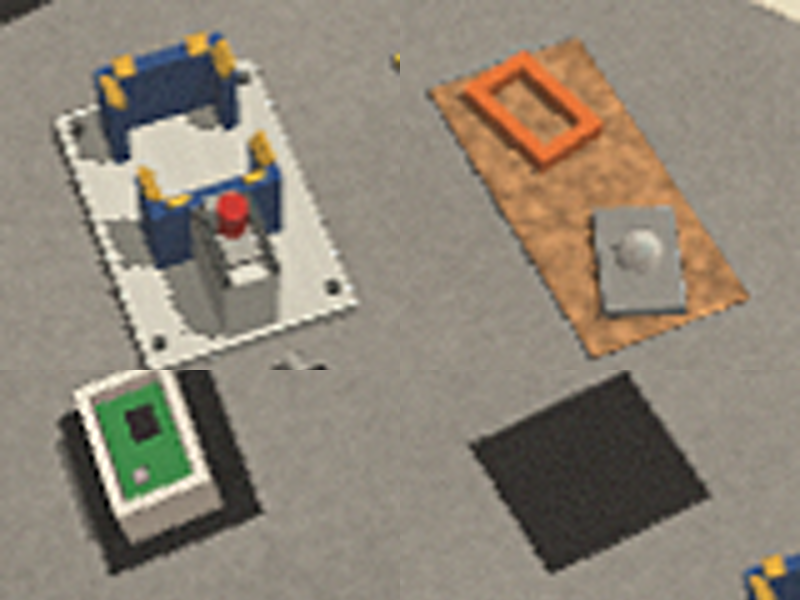

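The crop shows the nest base corners at full-picture pixels of about (271,272), (312,260), (331,308) and (289,322). The knob end is towards +x world, so nest +x points roughly along world -x. The spacer is near (357,194) and the cover near (378,223).

```bash
cat >> h.py <<'E'
def tool():
    s=env.get_state(); m=R.from_quat(s['ee_rot']).as_matrix(); return np.array(s['tool_pos']),m,s
def to(x,y,z=None,yaw_y=None):
    """shift in tool axes (mm) to reach world x,y,z, and turn (deg) to bring tool y axis to yaw_y (mod 180)"""
    t,m,s=tool(); d=np.array([x,y,t[2] if z is None else z])-t
    out=(m.T@d).round(1).tolist()
    a=np.degrees(np.arctan2(m[1,1],m[0,1])); r=None
    if yaw_y is not None: r=round(float(-((yaw_y-a+90)%180-90)),2)
    print('at',t.round(1),'yawy',round(float(a),2),'shift(tool mm)',out,'turn',r,'t',s['time'],'q6',round(float(s['joint_positions'][5]),2))
def rect(P):
    c,sz,a=cv2.minAreaRect(np.array(P,np.float32)[:,:2]); return c,sz,a
E
python3 - <<'E'
from h import *
p=env.camera_params('scene'); w=env.camera_params('wrist'); t,m,s=tool()
T=np.array(w['world_from_camera']); print('cam in tool',(m.T@(T[:3,3]-t)).round(1),(m.T@T[:3,:3]).round(2).tolist(),np.array(w['mtx']).round(0).tolist())
N=px2w(p,[(271,271.6),(311.6,260.4),(331.4,308.4),(289.4,322)],10);print('nest',N.round(0)[:,:2].tolist())
def ang(a,b): return np.degrees(np.arctan2(*(b-a)[[1,0]])).round(1)
print(ang(N[3],N[0]),ang(N[2],N[1]),ang(N[0],N[1]),ang(N[3],N[2]), N.mean(0))
B=px2w(p,[(336,190.6),(366,180),(399.5,231.4),(368.6,243.6)],4);print('board',B.round(0)[:,:2].tolist(),ang(B[0],B[3]),ang(B[1],B[2]),B.mean(0))
C=px2w(p,[(162,379),(192.4,366.6)],4);print('cradle',C.round(0).tolist(),ang(C[0],C[1]))
M=px2w(p,[(224,236.8),(255.6,222),(271.8,247),(240,262.6)],2);print('mat',M.round(0).tolist(),M.mean(0),ang(M[0],M[3]))
to(559,293,300)
E
```

```text
cam in tool [  70.8   -0.6 -169.9] [[0.0, -0.97, -0.25], [1.0, -0.0, 0.0], [-0.0, -0.25, 0.97]] [[364.0, 0.0, 319.0], [0.0, 364.0, 234.0], [0.0, 0.0, 1.0]]
nest [[545.0, -10.0], [584.0, 84.0], [712.0, 34.0], [676.0, -61.0]]
159.1 158.8 67.7 69.5 [629.3339304   11.68411486  10.        ]
board [[456.0, 277.0], [481.0, 363.0], [659.0, 310.0], [635.0, 225.0]] -16.2 -16.7 [557.57948186 294.07384826   4.        ]
cradle [[603.0, -354.0, 4.0], [621.0, -288.0, 4.0]] 74.5
mat [[384.0, -35.0, 2.0], [399.0, 53.0, 2.0], [486.0, 37.0, 2.0], [472.0, -50.0, 2.0]] [435.22236639   1.55640504   2.        ] -9.4
at [277.1 587.3 213.5] yawy 64.74 shift(tool mm) [-380.5, -146.1, -86.3] turn None t 0.1 q6 -0.08
```

step_arm(
  targets=[
    [0.095,[-0.042,-0.016,0.007],0],
    [0.095,[-0.042,-0.016,0.007],0],
    [0.095,[-0.042,-0.016,0.007],0],
    [0.095,[-0.042,-0.016,0.007],0],
    [0.095,[-0.042,-0.016,0.007],0],
    [0.095,[-0.042,-0.016,0.007],0],
    [0.095,[-0.042,-0.016,0.007],0],
    [0.095,[-0.042,-0.016,0.007],0],
    [0.095,[-0.042,-0.016,0.007],0],
    [0.095,[0,0,0],0],
    [0.095,[0,0,0],0],
    [0.095,[0,0,0],0],
  ],
  grip_force=15,
)

```text
time: 1.3
tool_pos: [557.0, 297.0, 151.5]
ee_rot: [0.218, 0.976, 0.0, -0.0]
contact_force: [-1.9, -0.1, 0.1]
opening: 1.001
grasp_force: 0.0
```

```bash
python3 - <<'E'
from h import *
import json
im,p=snap('wrist','w_board.png'); json.dump({k:np.array(v).tolist() for k,v in p.items()},open('p_board.json','w'))
to(622,17)
E
```

```text
at [557.  297.4 151.7] yawy 64.83 shift(tool mm) [-178.1, -226.1, -0.1] turn None t 1.35 q6 -0.73
```

View pics/w_board.png

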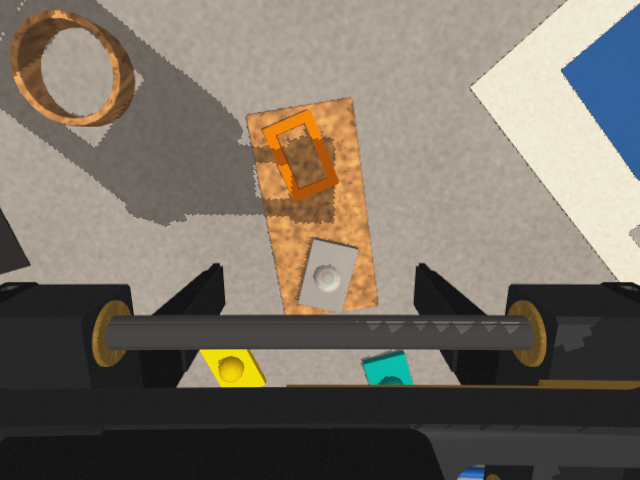

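The wrist view shows the spacer at about (300,155), the cover at about (327,275) and the board from (247,115) to (378,305). Next the nest.

step_arm(
  targets=[
    [0.095,[-0.033,-0.033,0],0.6],
    [0.095,[-0.033,-0.033,0],0.6],
    [0.095,[-0.033,-0.033,0],0.6],
    [0.095,[-0.033,-0.033,0],0.6],
    [0.095,[-0.033,-0.033,0],0.6],
    [0.095,[-0.033,-0.033,0],0.6],
    [0.095,[-0.033,-0.033,0],0.4],
    [0.095,[0,0,0],0],
    [0.095,[0,0,0],0],
    [0.095,[0,0,0],0],
  ],
)

```text
time: 2.35
tool_pos: [658.1, -12.5, 151.7]
ee_rot: [0.252, 0.968, 0.0, -0.0]
contact_force: [0.2, 1.4, 0.2]
opening: 0.997
grasp_force: 0.0
```

```bash
python3 - <<'E'
from h import *
import json
im,p=snap('wrist','w_nest.png'); json.dump({k:np.array(v).tolist() for k,v in p.items()},open('p_nest.json','w'))
b=cv2.imread('pics/w_board.png')
f=lambda i,x,y,w,h,s: cv2.resize(i[y:y+h,x:x+w],None,fx=s,fy=s,interpolation=cv2.INTER_CUBIC)
A=f(b,255,100,90,110,3); C=f(b,285,230,90,90,3); D=f(im,210,60,220,240,2.4)
out=np.zeros((600,800,3),np.uint8); out[:330,:270]=A; out[330:600,:270]=C; out[:576,270:798]=D
cv2.imwrite('pics/crop2.png',out)
to(572,-309)
E
```

```text
at [658.  -12.3 151.7] yawy 60.88 shift(tool mm) [-69.2, -301.0, -0.1] turn None t 2.4 q6 -1.16
```

View pics/crop2.png

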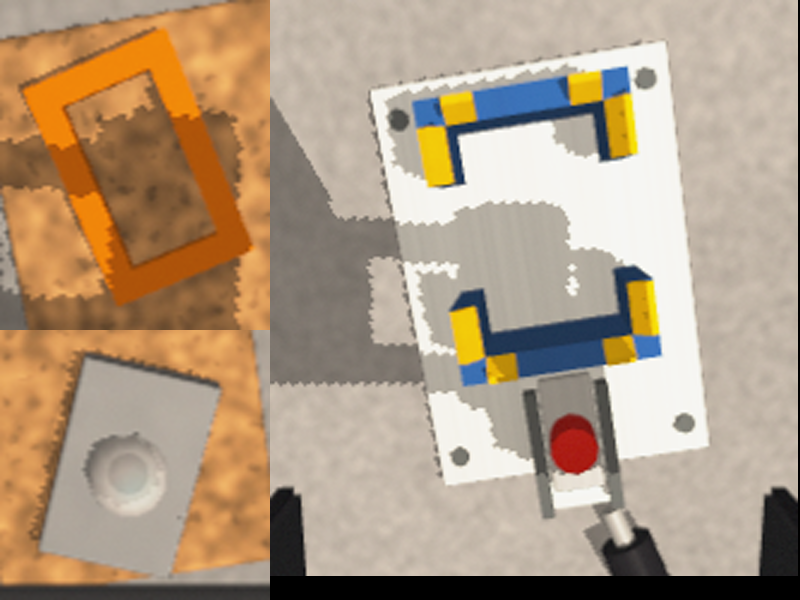

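The crop shows the spacer and cover corners clearly, along with the nest base, its rim corners and the knob (575,450 in the crop). I'll compute poses from these.

```bash
cat > fit.py <<'E'
from h import *
import json
def fit(name,P,Q):
    # rigid 2D fit: P model pts, Q world pts
    P=np.array(P,float);Q=np.array(Q)[:,:2]
    pc,qc=P.mean(0),Q.mean(0);U,S,V=np.linalg.svd((P-pc).T@(Q-qc));D=np.diag([1,np.sign(np.linalg.det(U@V))])
    Rm=(U@D@V).T; o=qc-Rm@pc; e=np.linalg.norm((P@Rm.T+o)-Q,axis=1)
    print(name,'origin',o.round(1),'xaxis deg',np.degrees(np.arctan2(Rm[1,0],Rm[0,0])).round(2),'err',e.round(1)); return o,Rm
def box(a,b): return [(a,b),(a,-b),(-a,-b),(-a,b)]
E
python3 - <<'E'
from fit import *
pb=json.load(open('p_board.json'));pn=json.load(open('p_nest.json'))
S=[(255+x/3,100+y/3) for x,y in [(22,88),(163,28),(252,246),(117,305)]]
C=[(285+x/3,230+(y-330)/3) for x,y in [(88,355),(220,388),(172,576),(38,548)]]
N=[(210+(x-270)/2.4,60+y/2.4) for x,y in [(370,90),(665,41),(709,446),(443,486)]]
Rm=[(210+(x-270)/2.4,60+y/2.4) for x,y in [(414,101),(627,67),(661,357),(461,385)]]
K=[(210+(575-270)/2.4,60+452/2.4)]
# image: right = tool +y, up = tool +x ; seen from above tool y is clockwise of x... use corner order (+x,left),(+x,right)
fit('spacer',box(32,21),px2w(pb,S,14))
fit('cover',box(32,21),px2w(pb,C,12))
fit('nestbase c',box(71,50),px2w(pn,N,10))
fit('nest rim',box(42,31),px2w(pn,Rm,58))
print('knob',px2w(pn,K,83))
to(600,-316,150,74.5)
E
```

```text
spacer origin [500.3 307.4] xaxis deg 177.57 err [0.5 0.8 0.7 0.2]
cover origin [606.  282.7] xaxis deg 141.42 err [0.8 1.3 0.8 0.4]
nestbase c origin [626.2  11.5] xaxis deg 159.61 err [0.7 0.5 0.6 0.4]
nest rim origin [609.3  17.6] xaxis deg 159.22 err [0.7 0.6 0.1 0.4]
knob [[666.00461004  -3.08673969  83.        ]]
at [658.  -12.3 151.7] yawy 60.88 shift(tool mm) [-97.0, -293.5, 1.6] turn -13.62 t 2.4 q6 -1.16
```

step_arm(
  targets=[
    [0.095,[-0.01,-0.0437,0],0],
    [0.095,[-0.01,-0.0437,0],0],
    [0.095,[-0.01,-0.0437,0],0],
    [0.095,[-0.01,-0.0437,0],0],
    [0.095,[-0.01,-0.0437,0],0],
    [0.095,[-0.01,-0.0437,0],0],
    [0.095,[-0.01,-0.0437,0],0],
    [0.095,[-0.01,-0.0437,0],0],
    [0.095,[0,0,0],8.5],
    [0.095,[0,0,0],8.5],
    [0.095,[0,0,0],8.5],
    [0.095,[0,0,0],8.5],
    [0.095,[0,0,0],8.5],
    [0.095,[0,0,0],8.5],
    [0.095,[0,0,0],8.5],
    [0.095,[0,0,0],8.5],
    [0.095,[0,0,0],8.5],
    [0.095,[0,0,0],0],
  ],
)

```text
time: 4.2
tool_pos: [558.1, -356.8, 151.8]
ee_rot: [0.797, 0.605, 0.0, -0.0]
contact_force: [1.4, -0.3, -0.3]
opening: 1.0
grasp_force: 0.0
```

step_arm(
  targets=[
    [0.095,[0,0,0],0],
    [0.095,[0,0,0],0],
  ],
)

```text
time: 4.4
tool_pos: [557.7, -357.8, 151.7]
ee_rot: [0.796, 0.605, -0.0, 0.0]
contact_force: [0.2, 0.6, 0.6]
opening: 0.998
grasp_force: 0.0
```

```bash
python3 - <<'E'
from fit import *
im,p=snap('wrist'); json.dump({k:np.array(v).tolist() for k,v in p.items()},open('p_cr.json','w'))
to(572,-309,60,-15.5)
cv2.imwrite('pics/cr.png',cv2.resize(im[80:280,200:440],None,fx=3,fy=3,interpolation=cv2.INTER_CUBIC))
E
```

```text
at [ 557.6 -358.   151.7] yawy -15.62 shift(tool mm) [51.0, 0.7, 91.7] turn -0.12 t 4.45 q6 -0.38
```

View pics/cr.png

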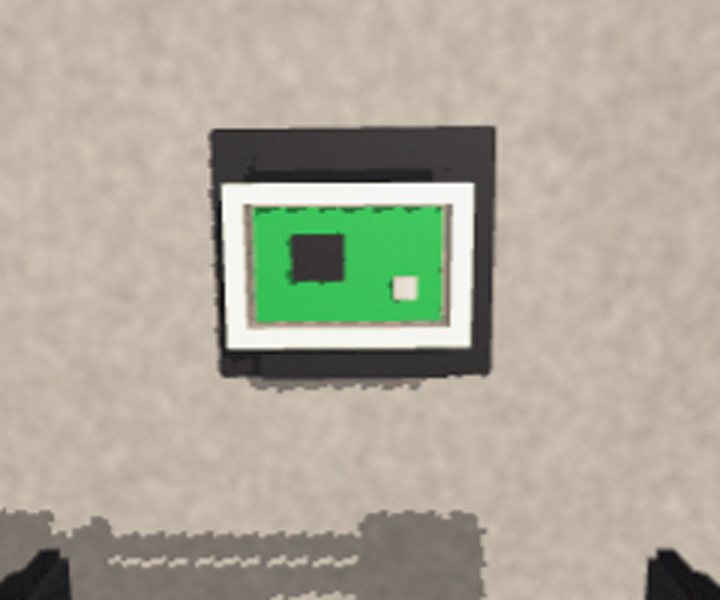

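The white housing's top corners in the crop are about (220,183), (474,183), (471,349) and (227,349), and it is nearly aligned with the tool.

```bash
python3 - <<'E'
from fit import *
p=json.load(open('p_cr.json'))
H=[(200+x/3,80+y/3) for x,y in [(220,183),(474,183),(471,349),(227,349)]]
C=[(200+x/3,80+y/3) for x,y in [(210,130),(495,127),(490,374),(220,376)]]
bx=lambda a,b:[(-a,b),(a,b),(a,-b),(-a,-b)]
# left->right = tool y (=housing x), up = tool x (left of it)
o,r=fit('housing',bx(32,21),px2w(p,H,34)); fit('cradle',bx(40,35),px2w(p,C,4))
to(*o,8,np.degrees(np.arctan2(r[1,0],r[0,0])))
E
```

```text
housing origin [ 568.6 -311.9] xaxis deg -15.4 err [0.6 0.2 0.6 0.2]
cradle origin [ 570.3 -311.3] xaxis deg -15.05 err [0.6 0.6 0.4 0.6]
at [ 557.6 -358.   151.7] yawy -15.62 shift(tool mm) [47.4, -1.8, 143.7] turn -0.22 t 4.45 q6 -0.38
```

step_arm(
  targets=[
    [0.095,[0.024,-0.0008,0],-0.2],
    [0.095,[0.0235,-0.0007,0.01],0],
    [0.095,[0,0,0.03],0],
    [0.095,[0,0,0.03],0],
    [0.095,[0,0,0.03],0],
    [0.095,[0,0,0.025],0],
    [0.095,[0,0,0.013],0],
    [0.095,[0,0,0.005],0],
    [0.095,[0,0,0],0],
    [0.075,[0,0,0],0],
    [0.055,[0,0,0],0],
    [0.05,[0,0,0],0],
    [0.05,[0,0,0],0],
    [0.05,[0,0,0],0],
    [0.05,[0,0,0],0],
  ],
  grip_force=20,
)

```text
time: 5.95
tool_pos: [568.9, -312.5, 9.2]
ee_rot: [0.796, 0.605, 0.0, 0.0]
contact_force: [-0.9, 0.1, 3.4]
opening: 0.674
grasp_force: 20.0
```

```bash
python3 - <<'E'
from fit import *
to(435,1.5,150)
E
```

```text
at [ 568.9 -312.5    9.2] yawy -15.55 shift(tool mm) [266.6, -213.1, -140.9] turn None t 5.95 q6 -0.31
```

step_arm(
  targets=[
    [0.05,[0,0,-0.015],0],
    [0.05,[0,0,-0.04],0],
    [0.05,[0,0,-0.04],0],
    [0.05,[0.033,-0.027,0],0],
    [0.05,[0.033,-0.027,0],0],
    [0.05,[0.033,-0.027,0],0],
    [0.05,[0.034,-0.027,0],0],
    [0.05,[0.034,-0.027,0],0],
    [0.05,[0.033,-0.026,0],0],
    [0.05,[0.033,-0.026,0],0],
    [0.05,[0.033,-0.026,0],0],
    [0.05,[0,0,0.03],0],
    [0.05,[0,0,0.03],0],
    [0.05,[0,0,0.02],0],
    [0.05,[0,0,0.01],0],
    [0.05,[0,0,0.003],0],
    [0.05,[0,0,0],0],
    [0.05,[0,0,0],0],
  ],
)

```text
time: 7.75
tool_pos: [436.0, 0.8, 11.9]
ee_rot: [0.796, 0.605, 0.001, 0.001]
contact_force: [0.6, 1.0, -2.7]
opening: 0.673
grasp_force: 20.0
```

step_arm(
  targets=[
    [0.05,[0,0,0.002],0],
    [0.05,[0,0,0.0015],0],
    [0.05,[0,0,0.001],0],
    [0.05,[0,0,0.0005],0],
    [0.05,[0,0,0],0],
    [0.05,[0,0,0],0],
  ],
)

```text
time: 8.35
tool_pos: [435.4, 0.9, 7.2]
ee_rot: [0.796, 0.605, -0.0, 0.0]
contact_force: [-5.8, -0.4, 9.0]
opening: 0.671
grasp_force: 20.0
```

step_arm(
  targets=[
    [0.07,[0,0,0],0],
    [0.08,[0,0,0],0],
    [0.095,[0,0,0],0],
    [0.095,[0,0,-0.03],0],
    [0.095,[0,0,-0.03],0],
    [0.095,[0,0,0],-8.5],
    [0.095,[0,0,0],-8.5],
    [0.095,[0,0,0],-8.5],
    [0.095,[0,0,0],-8.5],
    [0.095,[0,0,0],-8.5],
    [0.095,[0,0,0],-8.5],
    [0.095,[0,0,0],-8.5],
    [0.095,[0,0,0],-8.5],
    [0.095,[0,0,0],-8.5],
    [0.095,[0,0,0],-8.5],
    [0.095,[0,0,0],-5],
    [0.095,[0,0,0],0],
    [0.095,[0,0,0],0],
  ],
)

```text
time: 10.15
tool_pos: [434.8, 1.0, 65.5]
ee_rot: [0.136, 0.991, 0.0, -0.0]
contact_force: [0.1, 0.1, -0.8]
opening: 0.999
grasp_force: 0.0
```

```bash
python3 - <<'E'
from fit import *
to(435.6,0.8,6,74.4)
E
```

```text
at [434.8   1.   65.5] yawy 74.33 shift(tool mm) [-0.9, -0.0, 59.5] turn -0.07 t 10.15 q6 -1.42
```

step_arm(
  targets=[
    [0.095,[-0.0008,0,0.025],0],
    [0.095,[0,0,0.022],0],
    [0.095,[0,0,0.009],0],
    [0.095,[0,0,0.0035],0],
    [0.075,[0,0,0],0],
    [0.055,[0,0,0],0],
    [0.04,[0,0,0],0],
    [0.03,[0,0,0],0],
    [0.03,[0,0,0],0],
    [0.03,[0,0,0],0],
    [0.03,[0,0,0],0],
    [0.03,[0,0,0],0],
  ],
)

```text
time: 11.35
tool_pos: [435.7, 0.9, 6.2]
ee_rot: [0.135, 0.991, 0.0, 0.0]
contact_force: [0.0, -0.6, 0.1]
opening: 0.44
grasp_force: 20.0
```

step_arm(
  targets=[
    [0.03,[0,0,-0.02],0],
    [0.03,[0,0,-0.04],0],
    [0.03,[0,0,-0.04],0],
    [0.03,[0,0,-0.005],5],
    [0.03,[0,0,0],0],
    [0.03,[0,0,0],0],
  ],
)

```text
time: 11.95
tool_pos: [434.8, 0.9, 110.1]
ee_rot: [0.178, 0.984, -0.0, -0.001]
contact_force: [-0.2, -0.0, -1.8]
opening: 0.44
grasp_force: 20.0
```

```bash
python3 - <<'E'
from fit import *
to(610,17.4,110,69.4)
E
```

```text
at [434.8   0.9 110.1] yawy 69.54 shift(tool mm) [-158.4, 76.7, -0.3] turn 0.14 t 11.95 q6 -1.34
```

step_arm(
  targets=[
    [0.03,[-0.0396,0.0192,0],0.1],
    [0.03,[-0.0396,0.0192,0],0],
    [0.03,[-0.0396,0.0192,0],0],
    [0.03,[-0.0396,0.0191,0],0],
    [0.03,[0,0,0.017],0],
    [0.03,[0,0,0.015],0],
    [0.03,[0,0,0],0],
    [0.03,[0,0,0],0],
  ],
)

```text
time: 12.75
tool_pos: [608.6, 16.8, 77.3]
ee_rot: [0.179, 0.984, -0.0, -0.002]
contact_force: [-0.1, -0.5, -0.8]
opening: 0.439
grasp_force: 20.0
```

```bash
python3 - <<'E'
from fit import *
im,p=snap('wrist'); im2,p2=snap('side'); im3,p3=snap('scene')
json.dump({k:np.array(v).tolist() for k,v in p.items()},open('p_h.json','w'))
to(610,17.4,76,69.4)
f=lambda i,x,y,w,h,s: cv2.resize(i[y:y+h,x:x+w],None,fx=s,fy=s,interpolation=cv2.INTER_CUBIC)
out=np.zeros((600,800,3),np.uint8); out[:300,:400]=f(im,220,150,200,150,2); out[300:600,:400]=f(im2,250,190,100,75,4); out[:300,400:]=f(im3,250,235,100,75,4)
cv2.imwrite('pics/hover.png',out)
E
```

```text
at [610.8  16.7  80.1] yawy 69.35 shift(tool mm) [1.0, 0.4, 4.1] turn -0.05 t 12.9 q6 -1.27
```

View pics/hover.png

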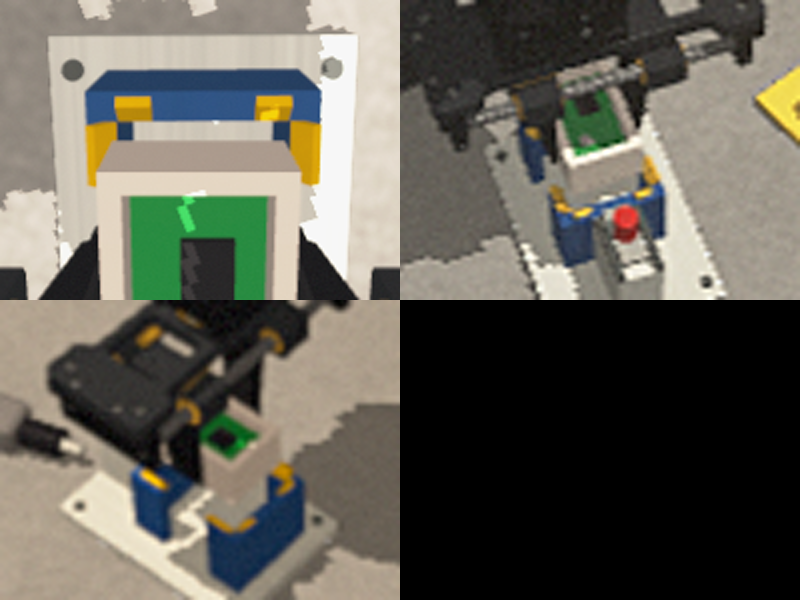

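The wrist crop shows the rim's outer corners at (87,92) and (320,92), the housing's bottom edge from (110,141) to (288,141) and its top edge from (97,172) to (300,172). I'll turn these into an offset.

```bash
python3 - <<'E'
from fit import *
p=json.load(open('p_h.json')); t,m,s=tool()
f=lambda l:[(220+x/2,150+y/2) for x,y in l]
T=np.array(p['world_from_camera']); 
zb=80-4.2
for n,l,z in [('rim outer',[(87,92),(320,92)],58),('rim inner',[(115,120),(292,120)],58),('h bottom',[(110,141),(288,141)],zb),('h top',[(97,172),(300,172)],zb+30)]:
    P=px2w(p,f(l),z); print(n,((P-t)@m).round(1).tolist())
to(610,17.4,76,69.4)
E
```

```text
rim outer [[43.5, -30.1, 22.1], [43.6, 30.7, 22.1]]
rim inner [[36.1, -23.0, 22.1], [36.1, 23.7, 22.1]]
h bottom [[34.4, -22.3, 4.3], [34.4, 20.6, 4.3]]
h top [[34.6, -21.4, -25.7], [34.6, 19.4, -25.7]]
at [610.8  16.7  80.1] yawy 69.35 shift(tool mm) [1.0, 0.4, 4.1] turn -0.05 t 12.9 q6 -1.27
```

step_arm(
  targets=[
    [0.03,[-0.0006,0.0011,0],0],
    [0.03,[0,0,0.004],0],
    [0.03,[0,0,0.005],0],
    [0.03,[0,0,0.005],0],
    [0.03,[0,0,0.005],0],
    [0.03,[0,0,0.005],0],
    [0.03,[0,0,0.005],0],
    [0.03,[0,0,0.005],0],
    [0.03,[0,0,0],0],
    [0.03,[0,0,0],0],
  ],
)

```text
time: 13.9
tool_pos: [612.2, 17.5, 46.1]
ee_rot: [0.179, 0.984, -0.0, 0.0]
contact_force: [-3.1, -0.4, 5.2]
opening: 0.442
grasp_force: 20.0
```

step_arm(
  targets=[
    [0.03,[0.0006,0,0.005],0],
    [0.03,[0,0,0.007],0],
    [0.03,[0,0,0.007],0],
    [0.03,[0,0,0.005],0],
    [0.03,[0,0,0.003],0],
    [0.03,[0,0,0.002],0],
    [0.03,[0,0,0],0],
    [0.03,[0,0,0],0],
  ],
)

```text
time: 14.7
tool_pos: [614.9, 16.6, 25.1]
ee_rot: [0.178, 0.984, -0.001, 0.003]
contact_force: [-16.0, -3.3, 38.1]
opening: 0.443
grasp_force: 27.8
```

step_arm(
  targets=[
    [0.03,[0,0,-0.004],0],
    [0.03,[0,0,-0.006],0],
    [0.03,[0,0,0],0],
    [0.03,[0,0,0],0],
  ],
)

```text
time: 15.1
tool_pos: [614.0, 17.1, 28.0]
ee_rot: [0.179, 0.984, -0.0, 0.003]
contact_force: [5.1, -2.2, 4.9]
opening: 0.444
grasp_force: 20.0
```

```bash
python3 - <<'E'
from fit import *
im,p=snap('wrist'); im2,p2=snap('side'); im3,p3=snap('scene')
json.dump({k:np.array(v).tolist() for k,v in p.items()},open('p_h.json','w'))
to(610,17.4,76,69.4); t,m,s=tool(); print(s['contact_force'],s['wrist_torque'],m.round(3))
f=lambda i,x,y,w,h,s: cv2.resize(i[y:y+h,x:x+w],None,fx=s,fy=s,interpolation=cv2.INTER_CUBIC)
out=np.zeros((600,800,3),np.uint8); out[:300,:400]=f(im,220,150,200,150,2); out[300:600,:400]=f(im2,250,190,100,75,4); out[:300,400:]=f(im3,250,235,100,75,4)
cv2.imwrite('pics/hover2.png',out)
E
```

```text
at [614.   17.1  27.9] yawy 69.35 shift(tool mm) [3.5, -1.1, -48.1] turn -0.05 t 15.25 q6 -1.27
[ 4.39247388 -3.22780879  4.6212153 ] [-0.3876262  -0.49572122  0.07558032] [[-0.936  0.353  0.006]
 [ 0.353  0.936 -0.001]
 [-0.006  0.001 -1.   ]]
```

View pics/hover2.png

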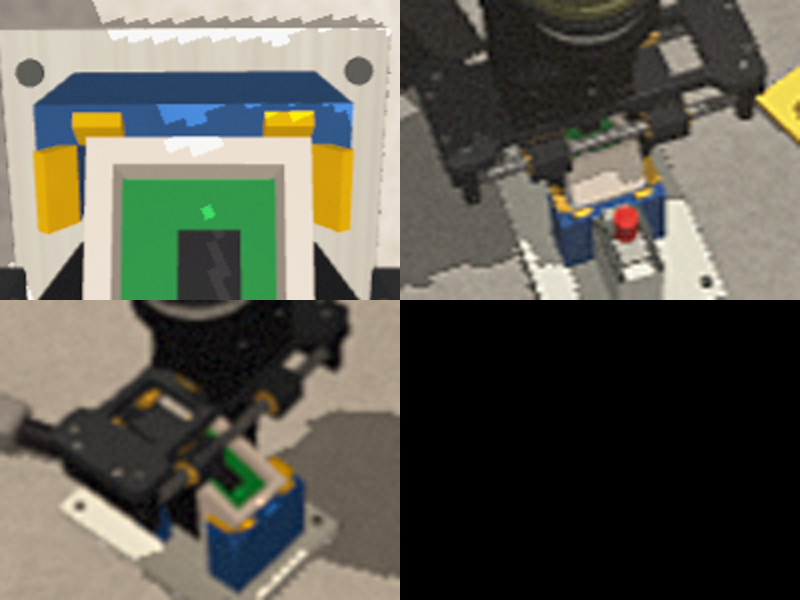

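The housing looks pitched in the grip, with its +x end low. I'll estimate how much.

```bash
python3 - <<'E'
from fit import *
p=json.load(open('p_h.json')); t,m,s=tool()
f=lambda l:[(220+x/2,150+y/2) for x,y in l]
for z in (40,45,50,55,60):
    P=px2w(p,f([(86,139),(312,138)]),z); Q=(P-t)@m; print('top z',z,'w',np.linalg.norm(P[0]-P[1]).round(1),'tool x',Q[:,0].round(1),'ymid',Q[:,1].mean().round(1))
P=px2w(p,f([(34,104),(354,104)]),58); print('rim',((P-t)@m).round(1).tolist())
P=px2w(p,f([(86,300),(66,300)]),58)
# scene: predicted pixel of housing -x end corners for flat pose, in crop coords
p3=env.camera_params('scene'); p2=env.camera_params('side')
for a in (0,.1,.2):
  for sx in (-1,1):
    L=[]
    for sy in (-1,1):
      for h in (0,30):
        x=sx*32; zz=h-22; xr=x*np.cos(a)+zz*np.sin(a); zr=-x*np.sin(a)+zz*np.cos(a)
        L.append(t+m[:,0]*xr+m[:,1]*sy*21+np.array([0,0,19-0+zr]))
    print(a,sx,'scene',((w2px(p3,L)-[250,235])*4+[400,0]).round(0).tolist(),'side',((w2px(p2,L)-[250,190])*4+[0,300]).round(0).tolist())
E
```

```text
top z 40 w 50.0 tool x [35.9 36.1] ymid -0.2
top z 45 w 48.4 tool x [37.  37.2] ymid -0.2
top z 50 w 46.8 tool x [38.1 38.3] ymid -0.2
top z 55 w 45.2 tool x [39.2 39.4] ymid -0.2
top z 60 w 43.6 tool x [40.3 40.5] ymid -0.2
rim [[46.8, -32.1, -30.4], [46.8, 29.7, -30.3]]
0 -1 scene [[576.0, 240.0], [575.0, 214.0], [645.0, 218.0], [645.0, 192.0]] side [[194.0, 462.0], [192.0, 430.0], [148.0, 503.0], [144.0, 470.0]]
0 1 scene [[541.0, 150.0], [539.0, 123.0], [609.0, 130.0], [608.0, 102.0]] side [[273.0, 514.0], [272.0, 482.0], [227.0, 556.0], [225.0, 524.0]]
0.1 -1 scene [[577.0, 240.0], [574.0, 210.0], [647.0, 218.0], [645.0, 188.0]] side [[191.0, 457.0], [192.0, 427.0], [145.0, 497.0], [145.0, 468.0]]
0.1 1 scene [[543.0, 156.0], [539.0, 125.0], [610.0, 135.0], [608.0, 104.0]] side [[270.0, 515.0], [273.0, 486.0], [224.0, 557.0], [226.0, 528.0]]
0.2 -1 scene [[578.0, 240.0], [573.0, 205.0], [648.0, 218.0], [644.0, 183.0]] side [[189.0, 452.0], [194.0, 425.0], [142.0, 492.0], [146.0, 466.0]]
0.2 1 scene [[544.0, 162.0], [539.0, 128.0], [612.0, 142.0], [608.0, 107.0]] side [[267.0, 516.0], [273.0, 490.0], [221.0, 558.0], [227.0, 532.0]]
```

The housing's -x end caught on the lip and pitched it in the grip. I'll lift out and re-seat it flat on the mat, pushing down with a light grip.

step_arm(
  targets=[
    [0.03,[0,0,-0.01],0],
    [0.03,[0,0,-0.03],0],
    [0.03,[0,0,-0.045],0],
    [0.03,[0.0403,-0.0195,0],0],
    [0.03,[0.0403,-0.0195,0],0],
    [0.03,[0.0403,-0.0195,0],0],
    [0.03,[0.0403,-0.0195,0],0],
    [0.03,[0,0,0.035],0],
    [0.03,[0,0,0.03],0],
    [0.03,[0,0,0.015],0],
    [0.03,[0,0,0],0],
  ],
)

```text
time: 16.35
tool_pos: [428.9, 2.4, 27.5]
ee_rot: [0.179, 0.984, -0.0, -0.004]
contact_force: [0.3, 0.1, -2.4]
opening: 0.44
grasp_force: 20.0
```

step_arm(
  targets=[
    [0.03,[0,0,0.005],0],
    [0.03,[0,0,0.005],0],
    [0.03,[0,0,0.005],0],
    [0.03,[0,0,0.005],0],
    [0.03,[0,0,0],0],
  ],
  grip_force=6,
)

```text
time: 16.85
tool_pos: [432.5, 1.8, 10.5]
ee_rot: [0.179, 0.984, -0.0, -0.001]
contact_force: [0.1, 0.6, -1.4]
opening: 0.439
grasp_force: 6.0
```

step_arm(
  targets=[
    [0.03,[0,0,0.002],0],
    [0.03,[0,0,0.002],0],
    [0.03,[0,0,0.001],0],
    [0.03,[0,0,0],0],
    [0.03,[0,0,0],0],
  ],
)

```text
time: 17.35
tool_pos: [433.0, 1.7, 6.2]
ee_rot: [0.179, 0.984, 0.0, 0.0]
contact_force: [-0.7, 0.2, -1.7]
opening: 0.44
grasp_force: 6.0
```

step_arm(
  targets=[
    [0.06,[0,0,0],0],
    [0.095,[0,0,0],0],
    [0.095,[0,0,0],0],
    [0.095,[0,0,0],0],
    [0.095,[0,0,-0.03],0],
    [0.095,[0,0,-0.03],0],
    [0.095,[0,0,0],8.5],
    [0.095,[0,0,0],8.5],
    [0.095,[0,0,0],8.5],
    [0.095,[0,0,0],8.5],
    [0.095,[0,0,0],8.5],
    [0.095,[0,0,0],8.5],
    [0.095,[0,0,0],8.5],
    [0.095,[0,0,0],8.5],
    [0.095,[0,0,0],8.5],
    [0.095,[0,0,0],8.5],
    [0.095,[0,0,0],5],
    [0.095,[0,0,0],0],
    [0.095,[0,0,0.03],0],
    [0.095,[0,0,0.028],0],
  ],
)

```text
time: 19.35
tool_pos: [434.2, 1.5, 8.5]
ee_rot: [0.822, 0.57, 0.001, 0.001]
contact_force: [0.2, -0.2, 0.0]
opening: 1.001
grasp_force: 0.0
```

step_arm(
  targets=[
    [0.08,[0,0,0],0],
    [0.065,[0,0,0],0],
    [0.05,[0,0,0],0],
    [0.05,[0,0,0],0],
    [0.05,[0,0,0],0],
    [0.05,[0,0,0],0],
  ],
  grip_force=15,
)

```text
time: 19.95
tool_pos: [433.9, 1.6, 9.6]
ee_rot: [0.822, 0.569, 0.001, 0.001]
contact_force: [-2.0, 0.1, 6.4]
opening: 0.675
grasp_force: 15.0
```

```bash
python3 - <<'E'
from fit import *
to(609.3,17.6)
E
```

```text
at [433.9   1.6   9.6] yawy -20.65 shift(tool mm) [76.8, 158.5, 0.3] turn None t 19.95 q6 0.24
```

step_arm(
  targets=[
    [0.07,[0,0,0],0],
    [0.095,[0,0,0],0],
    [0.095,[0,0,0],0],
    [0.095,[0,0,-0.03],0],
    [0.095,[0,0,-0.028],0],
    [0.095,[0,0,0],-8.5],
    [0.095,[0,0,0],-8.5],
    [0.095,[0,0,0],-8.5],
    [0.095,[0,0,0],-8.5],
    [0.095,[0,0,0],-8.5],
    [0.095,[0,0,0],-8.5],
    [0.095,[0,0,0],-8.5],
    [0.095,[0,0,0],-8.5],
    [0.095,[0,0,0],-8.5],
    [0.095,[0,0,0],-8.5],
    [0.095,[0,0,0],-5],
    [0.095,[0,0,0],0],
    [0.095,[0,0,0.03],0],
    [0.095,[0,0,0.025],0],
    [0.095,[0,0,0.0045],0],
  ],
)

```text
time: 21.95
tool_pos: [430.1, 2.0, 3.7]
ee_rot: [0.18, 0.984, -0.0, -0.003]
contact_force: [-0.3, -0.0, -1.0]
opening: 0.997
grasp_force: 0.0
```

step_arm(
  targets=[
    [0.08,[0,0,0],0],
    [0.055,[0,0,0],0],
    [0.04,[0,0,0],0],
    [0.03,[0,0,0],0],
    [0.03,[0,0,0],0],
    [0.03,[0,0,0],0],
    [0.03,[0,0,0],0],
  ],
  grip_force=40,
)

```text
time: 22.65
tool_pos: [433.0, 1.7, 6.8]
ee_rot: [0.179, 0.984, 0.0, 0.0]
contact_force: [0.8, -0.3, -0.3]
opening: 0.465
grasp_force: 0.0
```

```bash
python3 - <<'E'
from fit import *
to(609.1,17.9,76,69.4)
E
```

```text
at [433.    1.7   6.8] yawy 69.34 shift(tool mm) [-159.0, 77.3, -69.1] turn -0.06 t 22.65 q6 -1.33
```

step_arm(
  targets=[
    [0.046,[-0.0009,0,0],0],
    [0.046,[0,0,0],0],
    [0.03,[0,0,0],0],
    [0.03,[0,0,0],0],
    [0.03,[0,0,0],0],
    [0.03,[0,0,0],0],
  ],
)

```text
time: 23.25
tool_pos: [433.7, 1.3, 6.6]
ee_rot: [0.179, 0.984, -0.0, -0.0]
contact_force: [-0.0, -0.5, 0.0]
opening: 0.443
grasp_force: 40.0
```

step_arm(
  targets=[
    [0.03,[0,0,-0.02],0],
    [0.03,[0,0,-0.045],0],
    [0.03,[0,0,-0.04],0],
    [0.03,[-0.0395,0.0193,0],0],
    [0.03,[-0.0395,0.0193,0],0],
    [0.03,[-0.0395,0.0193,0],0],
    [0.03,[-0.0395,0.0193,0],0],
    [0.03,[0,0,0.03],0],
    [0.03,[0,0,0.002],0],
    [0.03,[0,0,0],0],
    [0.03,[0,0,0],0],
    [0.03,[0,0,0],0],
    [0.03,[0,0,0],0],
  ],
)

```text
time: 24.55
tool_pos: [609.2, 17.8, 81.1]
ee_rot: [0.179, 0.984, 0.0, 0.001]
contact_force: [-0.6, 0.5, -1.9]
opening: 0.442
grasp_force: 40.0
```

```bash
python3 - <<'E'
from fit import *
to(609.1,17.9,76,69.4); 
im,p=snap('wrist'); im2,p2=snap('side'); im3,p3=snap('scene')
json.dump({k:np.array(v).tolist() for k,v in p.items()},open('p_h.json','w'))
to(609.1,17.9,76,69.4)
f=lambda i,x,y,w,h,s: cv2.resize(i[y:y+h,x:x+w],None,fx=s,fy=s,interpolation=cv2.INTER_CUBIC)
out=np.zeros((600,800,3),np.uint8); out[:300,:400]=f(im,220,150,200,150,2); out[300:600,:400]=f(im2,290,205,50,37,8)[:300,:400] if 0 else cv2.resize(im2[215:255,285:335],(400,300),interpolation=cv2.INTER_CUBIC); out[:600,400:]=cv2.resize(im3[240:315,270:320],(400,600),interpolation=cv2.INTER_CUBIC)
cv2.imwrite('pics/hover3.png',out)
E
```

```text
at [609.2  17.8  81.1] yawy 69.33 shift(tool mm) [0.1, 0.1, 5.1] turn -0.07 t 24.55 q6 -1.27
at [609.   17.8  80.5] yawy 69.34 shift(tool mm) [-0.0, 0.1, 4.5] turn -0.06 t 24.7 q6 -1.27
```

View pics/hover3.png

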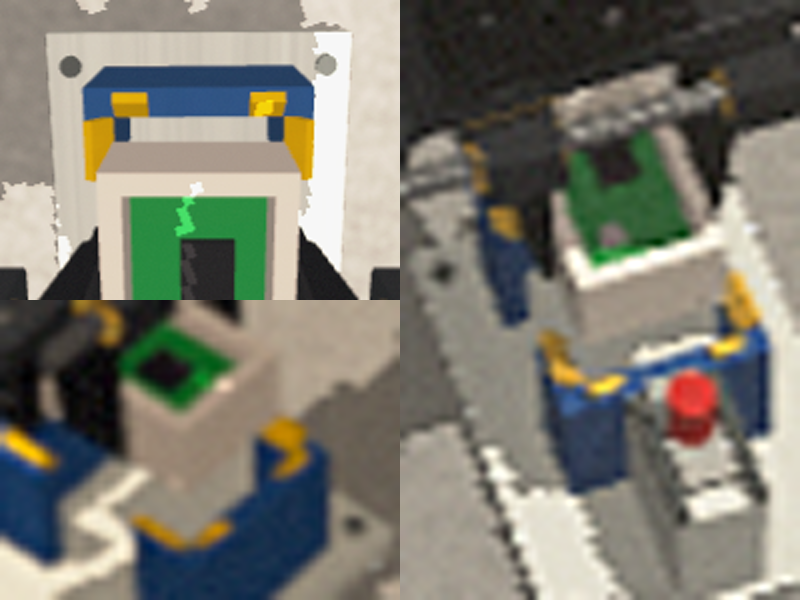

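The housing now hangs level. In the wrist crop the rim corners are (83,88) and (314,88), and the housing's bottom edge runs from (108,142) to (290,142). In the scene crop the -x rim corners are (545,388) and (768,346), and the housing's bottom -x edge runs from about (585,338) to (722,292).

```bash
python3 - <<'E'
from fit import *
p=json.load(open('p_h.json')); p3=env.camera_params('scene'); t,m,s=tool(); zb=t[2]-4.5
f=lambda l:[(220+x/2,150+y/2) for x,y in l]; g=lambda l:[(270+(x-400)/8,240+y/8) for x,y in l]
for n,l,z in [('rim outer',[(83,88),(314,88)],58),('h bottom',[(108,142),(290,142)],zb),('h top',[(97,173),(299,173)],zb+30)]:
    print('wrist',n,((px2w(p,f(l),z)-t)@m)[:,:2].round(1).tolist())
for n,l,z in [('rim outer',[(545,388),(768,346)],58),('h bottom',[(585,338),(722,292)],zb),('h top',[(578,285),(726,235)],zb+30)]:
    print('scene',n,((px2w(p3,g(l),z)-t)@m)[:,:2].round(1).tolist())
E
```

```text
wrist rim outer [[41.8, -30.9], [41.7, 30.5]]
wrist h bottom [[31.1, -22.5], [31.1, 22.2]]
wrist h top [[31.4, -21.2], [31.4, 20.4]]
scene rim outer [[-34.2, -31.8], [-42.5, 31.3]]
scene h bottom [[-32.7, -19.0], [-31.6, 21.6]]
scene h top [[-33.3, -20.2], [-31.9, 22.8]]
```

step_arm(
  targets=[
    [0.03,[0.0004,0,0.004],0],
    [0.03,[0,0,0.005],0],
    [0.03,[0,0,0.005],0],
    [0.03,[0,0,0.005],0],
    [0.03,[0,0,0.005],0],
    [0.03,[0,0,0.004],0],
    [0.03,[0,0,0],0],
    [0.03,[0,0,0],0],
  ],
)

```text
time: 25.5
tool_pos: [608.5, 18.0, 51.5]
ee_rot: [0.179, 0.984, -0.0, -0.0]
contact_force: [-0.2, 0.5, -1.5]
opening: 0.443
grasp_force: 40.0
```

step_arm(
  targets=[
    [0.03,[0,0,0.005],0],
    [0.03,[0,0,0.006],0],
    [0.03,[0,0,0.006],0],
    [0.03,[0,0,0.006],0],
    [0.03,[0,0,0.005],0],
    [0.03,[0,0,0.004],0],
    [0.03,[0,0,0.002],0],
    [0.03,[0,0,0],0],
    [0.03,[0,0,0],0],
  ],
)

```text
time: 26.4
tool_pos: [608.7, 18.0, 17.9]
ee_rot: [0.179, 0.984, 0.0, 0.0]
contact_force: [-0.6, -0.1, -1.3]
opening: 0.439
grasp_force: 40.0
```

step_arm(
  targets=[
    [0.03,[0,0,0.002],0],
    [0.03,[0,0,0.0015],0],
    [0.03,[0,0,0.0005],0],
    [0.03,[0,0,0],0],
    [0.03,[0,0,0],0],
  ],
)

```text
time: 26.9
tool_pos: [608.9, 18.0, 14.7]
ee_rot: [0.179, 0.984, 0.0, 0.0]
contact_force: [-1.9, 1.4, 5.5]
opening: 0.44
grasp_force: 40.0
```

step_arm(
  targets=[
    [0.05,[0,0,0],0],
    [0.06,[0,0,0],0],
    [0.06,[0,0,0],0],
    [0.06,[0,0,-0.02],0],
    [0.06,[0,0,-0.04],0],
    [0.06,[0,0,-0.04],0],
    [0.075,[0.0291,0.0332,0],0],
    [0.075,[0.0291,0.0332,0],0],
    [0.075,[0.0291,0.0332,0],0],
    [0.075,[0.0291,0.0332,0],0],
    [0.075,[0.0291,0.0332,0],0],
    [0.075,[0.0291,0.0332,0],0],
    [0.075,[0.0291,0.0332,0],0],
    [0.075,[0,0,0.02],-6.1],
    [0.075,[0,0,0.02],-6.1],
    [0.075,[0,0,0],-6],
    [0.075,[0,0,0],0],
    [0.075,[0,0,0],0],
  ],
)

```text
time: 28.7
tool_pos: [500.1, 307.4, 73.8]
ee_rot: [0.023, 1.0, 0.0, 0.0]
contact_force: [0.2, 0.4, -0.3]
opening: 0.791
grasp_force: 0.0
```

```bash
python3 - <<'E'
from fit import *
to(500.3,307.4,5.5,87.57)
im,p=snap('wrist','sp.png');im3,p3=snap('scene','sc3.png'); json.dump({k:np.array(v).tolist() for k,v in p.items()},open('p_s.json','w'))
to(500.3,307.4,5.5,87.57)
# orange mask on wrist
h=cv2.cvtColor(im,cv2.COLOR_BGR2HSV); mk=((h[...,1]>235)&(h[...,0]>8)&(h[...,0]<18)&(h[...,2]>120)).astype(np.uint8); mk[290:]=0
n,l,st,c=cv2.connectedComponentsWithStats(mk); i=1+st[1:,4].argmax(); print(st[i],c[i])
E
```

```text
at [500.1 307.4  73.8] yawy 87.42 shift(tool mm) [-0.2, -0.0, 68.3] turn -0.15 t 28.7 q6 -1.07
at [500.4 307.4  74.3] yawy 87.45 shift(tool mm) [0.2, -0.1, 68.8] turn -0.12 t 28.8 q6 -1.07
[ 288  200   65   48 1145] [328.93537118 215.84104803]
```

```bash
python3 - <<'E'
from fit import *
p=json.load(open('p_s.json')); im=cv2.imread('pics/sp.png'); t,m,s=tool()
h=cv2.cvtColor(im,cv2.COLOR_BGR2HSV)
for r in range(190,216,2): print(r,[tuple(h[r,c]) for c in (300,320,340)])
for r in (206,212,220,230): print(r,'|'.join(f"{c}:{h[r,c,0]},{h[r,c,1]}" for c in list(range(278,300,2))+list(range(342,362,2))))
print(((px2w(p,[(286,200),(355,200)],14)-t)@m).round(1))
E
```

```text
190 [(np.uint8(23), np.uint8(124), np.uint8(247)), (np.uint8(17), np.uint8(143), np.uint8(236)), (np.uint8(15), np.uint8(146), np.uint8(175))]
192 [(np.uint8(23), np.uint8(123), np.uint8(247)), (np.uint8(16), np.uint8(145), np.uint8(231)), (np.uint8(14), np.uint8(146), np.uint8(184))]
194 [(np.uint8(23), np.uint8(123), np.uint8(247)), (np.uint8(14), np.uint8(143), np.uint8(155)), (np.uint8(14), np.uint8(146), np.uint8(182))]
196 [(np.uint8(14), np.uint8(148), np.uint8(196)), (np.uint8(15), np.uint8(145), np.uint8(165)), (np.uint8(14), np.uint8(146), np.uint8(173))]
198 [(np.uint8(14), np.uint8(147), np.uint8(193)), (np.uint8(14), np.uint8(145), np.uint8(172)), (np.uint8(14), np.uint8(143), np.uint8(157))]
200 [(np.uint8(14), np.uint8(233), np.uint8(162)), (np.uint8(14), np.uint8(239), np.uint8(162)), (np.uint8(14), np.uint8(236), np.uint8(160))]
202 [(np.uint8(20), np.uint8(245), np.uint8(247)), (np.uint8(21), np.uint8(245), np.uint8(247)), (np.uint8(14), np.uint8(243), np.uint8(216))]
204 [(np.uint8(21), np.uint8(245), np.uint8(247)), (np.uint8(22), np.uint8(245), np.uint8(247)), (n
[... 1041 characters left out ...]
|286:15,146|288:14,243|290:14,243|292:14,243|294:14,243|296:14,243|298:14,243|342:14,243|344:14,243|346:14,243|348:14,243|350:14,243|352:14,218|354:15,146|356:14,147|358:14,146|360:15,148
220 278:15,144|280:15,146|282:14,145|284:14,146|286:15,147|288:14,243|290:14,243|292:14,243|294:14,243|296:14,243|298:14,243|342:14,243|344:14,243|346:14,243|348:14,243|350:14,243|352:13,214|354:14,146|356:14,146|358:14,147|360:15,148
230 278:14,145|280:14,146|282:14,146|284:15,146|286:15,148|288:14,231|290:14,243|292:14,243|294:14,243|296:14,243|298:14,243|342:14,243|344:14,243|346:14,243|348:14,243|350:14,243|352:13,200|354:15,145|356:14,143|358:15,145|360:14,146
[[ 33.1 -21.5  60.2]
 [ 33.1  22.4  60.3]]
```

step_arm(
  targets=[
    [0.075,[0.0003,0,0.025],-0.1],
    [0.075,[0,0,0.025],0],
    [0.075,[0,0,0.01],0],
    [0.075,[0,0,0.006],0],
    [0.075,[0,0,0.002],0],
    [0.06,[0,0,0],0],
    [0.045,[0,0,0],0],
    [0.03,[0,0,0],0],
    [0.03,[0,0,0],0],
    [0.03,[0,0,0],0],
    [0.03,[0,0,0],0],
  ],
  grip_force=20,
)

```text
time: 29.9
tool_pos: [499.8, 307.5, 6.1]
ee_rot: [0.021, 1.0, 0.0, 0.0]
contact_force: [-0.5, 0.0, 2.1]
opening: 0.44
grasp_force: 20.0
```

```bash
python3 - <<'E'
from fit import *
to(609,18,120,69.4)
E
```

```text
at [499.8 307.5   6.1] yawy 87.65 shift(tool mm) [-121.1, -284.7, -113.9] turn 18.25 t 29.9 q6 -1.07
```

step_arm(
  targets=[
    [0.03,[0,0,-0.02],0],
    [0.03,[0,0,-0.04],0],
    [0.03,[0,0,-0.04],0],
    [0.03,[-0.0173,-0.0407,0],0],
    [0.03,[-0.0173,-0.0407,0],0],
    [0.03,[-0.0173,-0.0407,0],0],
    [0.03,[-0.0173,-0.0407,0],0],
    [0.03,[-0.0173,-0.0407,0],0],
    [0.03,[-0.0173,-0.0406,0],0],
    [0.03,[-0.0173,-0.0406,0],0],
    [0.03,[0,0,0.01],6.1],
    [0.03,[0,0,0.01],6.1],
    [0.03,[0,0,0.01],6.05],
    [0.03,[0,0,0],0],
    [0.03,[0,0,0],0],
    [0.03,[0,0,0],0],
  ],
)

```text
time: 31.5
tool_pos: [609.3, 18.0, 76.4]
ee_rot: [0.178, 0.984, 0.0, 0.001]
contact_force: [-0.3, 0.6, -0.4]
opening: 0.441
grasp_force: 20.0
```

```bash
python3 - <<'E'
from fit import *
to(609,18,42,69.4)
im,p=snap('wrist','sp2.png'); to(609,18,42,69.4); t,m,s=tool()
h=cv2.cvtColor(im,cv2.COLOR_BGR2HSV)
def seg(row):
    o=[c for c in range(200,440) if h[row,c,1]>225 and 8<h[row,c,0]<24]; return (min(o),max(o)) if o else None
for r in range(180,232,4): print(r,seg(r),[int(x) for x in h[r,319]],[int(x) for x in h[r,345]])
print(w2px(p,[t+m@[x,y,z] for x,y,z in [(32,-21,-8+0.1),(32,21,-8),(42,-31,t[2]-58),(42,31,t[2]-58)]]).round(1).tolist())
E
```

```text
at [609.3  18.   76.4] yawy 69.49 shift(tool mm) [0.3, -0.1, 34.4] turn 0.09 t 31.5 q6 -1.27
at [609.3  18.   76.5] yawy 69.48 shift(tool mm) [0.3, -0.2, 34.5] turn 0.08 t 31.55 q6 -1.27
180 None [20, 27, 205] [19, 27, 208]
184 None [110, 82, 109] [110, 81, 110]
188 None [107, 152, 99] [107, 156, 98]
192 None [108, 156, 98] [107, 155, 97]
196 None [107, 161, 136] [107, 162, 135]
200 (275, 362) [107, 162, 134] [17, 111, 159]
204 (276, 362) [107, 162, 134] [21, 172, 153]
208 (277, 361) [107, 162, 135] [21, 178, 162]
212 (262, 377) [17, 35, 230] [25, 6, 245]
216 (261, 377) [39, 48, 171] [14, 41, 219]
220 (261, 377) [68, 178, 143] [14, 44, 150]
224 (261, 376) [14, 240, 168] [14, 240, 167]
228 (261, 376) [14, 244, 223] [14, 244, 223]
[[274.0, 225.8], [366.1, 225.9], [260.2, 195.2], [379.6, 195.3]]
```

step_arm(
  targets=[
    [0.03,[0.0003,-0.0001,0.004],0.1],
    [0.03,[0,0,0.004],0],
    [0.03,[0,0,0.005],0],
    [0.03,[0,0,0.005],0],
    [0.03,[0,0,0.004],0],
    [0.03,[0,0,0],0],
    [0.03,[0,0,0],0],
  ],
)

```text
time: 32.25
tool_pos: [608.5, 17.9, 53.4]
ee_rot: [0.18, 0.984, -0.0, -0.0]
contact_force: [0.6, 0.9, -1.0]
opening: 0.438
grasp_force: 20.0
```

step_arm(
  targets=[
    [0.03,[0,0,0.004],0],
    [0.03,[0,0,0.003],0],
    [0.03,[0,0,0.002],0],
    [0.03,[0,0,0.002],0],
    [0.03,[0,0,0.001],0],
    [0.03,[0,0,0],0],
    [0.03,[0,0,0],0],
  ],
)

```text
time: 32.95
tool_pos: [608.7, 17.9, 42.1]
ee_rot: [0.18, 0.984, 0.0, 0.0]
contact_force: [-1.1, 0.9, 2.8]
opening: 0.442
grasp_force: 20.0
```

step_arm(
  targets=[
    [0.05,[0,0,0],0],
    [0.06,[0,0,0],0],
    [0.06,[0,0,0],0],
    [0.06,[0,0,-0.02],0],
    [0.06,[0,0,-0.04],0],
    [0.075,[0.016,0.0412,0],0],
    [0.075,[0.016,0.0412,0],0],
    [0.075,[0.016,0.0412,0],0],
    [0.075,[0.016,0.0412,0],0],
    [0.075,[0.016,0.0412,0],0],
    [0.075,[0.016,0.0412,0],0],
    [0.075,[0,0,0.015],6],
    [0.075,[0,0,0.015],6],
    [0.075,[0,0,0],6],
    [0.075,[0,0,0],0],
    [0.075,[0,0,0],0],
    [0.075,[0,0,0],0],
  ],
)

```text
time: 34.65
tool_pos: [606.6, 283.1, 72.3]
ee_rot: [0.331, 0.944, 0.0, 0.0]
contact_force: [-0.0, 0.2, 0.1]
opening: 0.788
grasp_force: 0.0
```

```bash
python3 - <<'E'
from fit import *
to(606,282.7,5.5,51.42)
im,p=snap('wrist','cv.png'); to(606,282.7,5.5,51.42); t,m,s=tool()
h=cv2.cvtColor(im,cv2.COLOR_BGR2HSV)
for r in range(190,240,3):
    o=[c for c in range(240,400) if h[r,c,1]<60]; print(r,(min(o),max(o),len(o)) if o else None,[int(x) for x in h[r,300]])
print(w2px(p,[t+m@[32,y,t[2]-12] for y in(-21,21)]).round(1).tolist())
E
```

```text
at [606.6 283.1  72.3] yawy 51.36 shift(tool mm) [0.3, -0.7, 66.8] turn -0.06 t 34.65 q6 -0.54
at [606.5 283.1  72.2] yawy 51.35 shift(tool mm) [0.2, -0.7, 66.7] turn -0.07 t 34.7 q6 -0.54
190 (366, 399, 34) [14, 146, 182]
193 (367, 399, 33) [15, 147, 172]
196 (368, 399, 32) [15, 147, 160]
199 (369, 399, 31) [14, 129, 150]
202 (286, 399, 94) [16, 26, 128]
205 (286, 399, 93) [16, 25, 133]
208 (286, 399, 92) [15, 26, 135]
211 (286, 399, 91) [16, 25, 135]
214 (285, 399, 90) [17, 26, 135]
217 (285, 399, 89) [16, 24, 136]
220 (285, 399, 88) [17, 26, 136]
223 (286, 399, 86) [13, 26, 137]
226 (286, 399, 85) [17, 26, 136]
229 (286, 399, 82) [15, 30, 138]
232 (286, 399, 81) [16, 28, 136]
235 (286, 399, 80) [15, 26, 136]
238 (240, 399, 80) [15, 26, 136]
[[286.4, 200.5], [352.3, 200.6]]
```

step_arm(
  targets=[
    [0.075,[0,-0.0004,0.025],0],
    [0.075,[0,0,0.023],0],
    [0.075,[0,0,0.011],0],
    [0.075,[0,0,0.006],0],
    [0.075,[0,0,0.0015],0],
    [0.06,[0,0,0],0],
    [0.045,[0,0,0],0],
    [0.03,[0,0,0],0],
    [0.03,[0,0,0],0],
    [0.03,[0,0,0],0],
    [0.03,[0,0,0],0],
  ],
  grip_force=20,
)

```text
time: 35.8
tool_pos: [606.1, 282.9, 5.6]
ee_rot: [0.331, 0.943, 0.0, 0.0]
contact_force: [-0.5, -0.2, 1.2]
opening: 0.437
grasp_force: 20.0
```

```bash
python3 - <<'E'
from fit import *
to(608.7,18,120,69.4)
E
```

```text
at [606.1 282.9   5.6] yawy 51.3 shift(tool mm) [-167.7, -205.0, -114.4] turn -18.1 t 35.8 q6 -0.54
```

step_arm(
  targets=[
    [0.03,[0,0,-0.02],0],
    [0.03,[0,0,-0.04],0],
    [0.03,[0,0,-0.04],0],
    [0.03,[-0.028,-0.0342,0],0],
    [0.03,[-0.028,-0.0342,0],0],
    [0.03,[-0.028,-0.0342,0],0],
    [0.03,[-0.028,-0.0342,0],0],
    [0.03,[-0.028,-0.0341,0],0],
    [0.03,[-0.0277,-0.0341,0],0],
    [0.03,[0,0,0.012],-6.05],
    [0.03,[0,0,0.012],-6.05],
    [0.03,[0,0,0],-6],
    [0.03,[0,0,0],0],
    [0.03,[0,0,0],0],
    [0.03,[0,0,0],0],
  ],
)

```text
time: 37.3
tool_pos: [608.9, 18.1, 81.6]
ee_rot: [0.179, 0.984, 0.0, 0.0]
contact_force: [-0.3, 0.0, -0.7]
opening: 0.44
grasp_force: 20.0
```

```bash
python3 - <<'E'
from fit import *
to(608.7,18,51.6,69.4)
im,p=snap('wrist','cv2.png'); to(608.7,18,51.6,69.4); t,m,s=tool()
h=cv2.cvtColor(im,cv2.COLOR_BGR2HSV)
for r in range(184,240,3): print(r,[int(x) for x in h[r,319]],[int(x) for x in h[r,300]])
print(w2px(p,[t+m@[x,0,z] for x,z in [(32,1.6),(32,-6.4),(42,t[2]-58),(34,t[2]-58),(32,t[2]-50)]]).round(1).tolist())
E
```

```text
at [608.9  18.1  81.6] yawy 69.33 shift(tool mm) [0.1, -0.1, 30.0] turn -0.07 t 37.3 q6 -1.27
at [608.8  18.1  81.6] yawy 69.35 shift(tool mm) [0.1, -0.1, 30.0] turn -0.05 t 37.35 q6 -1.27
184 [108, 110, 104] [108, 109, 105]
187 [107, 151, 98] [107, 154, 98]
190 [107, 154, 98] [107, 155, 97]
193 [107, 151, 98] [108, 156, 98]
196 [107, 164, 134] [107, 164, 131]
199 [107, 163, 133] [108, 161, 133]
202 [107, 162, 134] [107, 159, 133]
205 [108, 159, 135] [107, 160, 132]
208 [107, 164, 134] [108, 161, 133]
211 [14, 243, 221] [14, 243, 221]
214 [14, 244, 223] [14, 244, 223]
217 [14, 244, 224] [14, 244, 224]
220 [14, 244, 224] [14, 244, 223]
223 [10, 73, 125] [10, 73, 125]
226 [16, 26, 129] [16, 26, 128]
229 [15, 25, 144] [16, 27, 144]
232 [16, 26, 145] [18, 27, 143]
235 [14, 26, 145] [17, 25, 144]
238 [15, 25, 145] [14, 26, 146]
[[319.8, 221.1], [319.9, 225.0], [319.7, 193.7], [319.7, 208.5], [319.7, 209.3]]
```

step_arm(
  targets=[
    [0.03,[0,0,0.005],0],
    [0.03,[0,0,0.005],0],
    [0.03,[0,0,0.005],0],
    [0.03,[0,0,0.004],0],
    [0.03,[0,0,0.003],0],
    [0.03,[0,0,0],0],
    [0.03,[0,0,0],0],
  ],
)

```text
time: 38.05
tool_pos: [608.6, 17.9, 59.1]
ee_rot: [0.179, 0.984, 0.0, -0.0]
contact_force: [-0.5, 0.3, -0.5]
opening: 0.439
grasp_force: 20.0
```

step_arm(
  targets=[
    [0.03,[0,0,0.003],0],
    [0.03,[0,0,0.002],0],
    [0.03,[0,0,0.0015],0],
    [0.03,[0,0,0.001],0],
    [0.03,[0,0,0.0005],0],
    [0.03,[0,0,0],0],
    [0.03,[0,0,0],0],
  ],
)

```text
time: 38.75
tool_pos: [608.7, 17.9, 51.6]
ee_rot: [0.179, 0.984, -0.0, 0.0]
contact_force: [-2.4, -0.3, 3.8]
opening: 0.434
grasp_force: 20.0
```

step_arm(
  targets=[
    [0.05,[0,0,0],0],
    [0.06,[0,0,0],0],
    [0.06,[0,0,0],0],
    [0.06,[0,0,-0.02],0],
    [0.06,[0,0,-0.04],0],
    [0.05,[-0.03,0.0002,0],0],
    [0.05,[-0.0305,0.0002,0],0],
    [0.05,[0,0,0],0],
    [0.05,[0,0,0.02],0],
    [0.05,[0,0,0.015],0],
    [0.05,[0,0,0.005],0],
    [0.05,[0,0,0],0],
  ],
  grip_force=10,
)

```text
time: 39.95
tool_pos: [663.7, -2.7, 69.2]
ee_rot: [0.179, 0.984, -0.0, -0.002]
contact_force: [-0.0, 0.0, 0.0]
opening: 0.528
grasp_force: 0.0
```

step_arm(
  targets=[
    [0.03,[0,0,0],0],
    [0.01,[0,0,0],0],
    [0.005,[0,0,0],0],
    [0.005,[0,0,0],0],
    [0.005,[0,0,0],0],
  ],
)

```text
time: 40.45
tool_pos: [665.5, -3.0, 71.6]
ee_rot: [0.179, 0.984, 0.0, 0.0]
contact_force: [-0.0, 0.0, 0.4]
opening: 0.163
grasp_force: 0.0
```

step_arm(
  targets=[
    [0.005,[0,0,0],0],
    [0.005,[0,0,0],0],
    [0.005,[0,0,0],0],
    [0.005,[0.003,0,0],0],
    [0.005,[0.004,0,0],0],
    [0.005,[0.004,0,0],0],
    [0.005,[0.004,0,0],0],
    [0.005,[0.004,0,0],0],
    [0.005,[0.004,0,0],0],
    [0.005,[0.002,0,0],0],
    [0.005,[0,0,0],0],
    [0.005,[0,0,0],0],
  ],
)

```text
time: 41.65
tool_pos: [644.2, 5.1, 71.6]
ee_rot: [0.179, 0.984, -0.0, 0.003]
contact_force: [9.2, -1.0, -3.3]
opening: 0.141
grasp_force: 10.0
```

step_arm(
  targets=[
    [0.005,[0.001,0,0],0],
    [0.005,[0.001,0,0],0],
    [0.005,[0,0,0],0],
    [0.005,[0,0,0],0],
  ],
)

```text
time: 42.05
tool_pos: [643.4, 5.4, 71.8]
ee_rot: [0.179, 0.984, -0.0, 0.005]
contact_force: [12.0, -1.6, -5.1]
opening: 0.139
grasp_force: 10.0
```

step_arm(
  targets=[
    [0.03,[0,0,0],0],
    [0.05,[0,0,0],0],
    [0.05,[0,0,0],0],
    [0.05,[0,0,-0.02],0],
    [0.05,[0,0,-0.05],0],
    [0.05,[0.03,0.04,-0.02],0],
    [0.05,[0.03,0.04,0],0],
    [0.05,[0.03,0.04,0],0],
    [0.05,[0.03,0.04,0],0],
    [0.05,[0.03,0.04,0],0],
    [0.05,[0.03,0.04,0],0],
    [0.05,[0,0,0],0],
    [0.05,[0,0,0],0],
  ],
)

```text
time: 43.35
tool_pos: [556.0, 291.8, 159.2]
ee_rot: [0.178, 0.984, -0.001, -0.0]
contact_force: [0.6, -0.7, 0.4]
opening: 0.529
grasp_force: 0.0
```

```bash
python3 - <<'E'
from fit import *
im2,p2=snap('side'); im3,p3=snap('scene')
# knob centre from scene red blob -> world at z=83-ish
out=np.zeros((600,800,3),np.uint8); out[:,:400]=cv2.resize(im2[210:270,275:315] if 0 else im2[205:280,270:320],(400,600),interpolation=cv2.INTER_CUBIC); out[:,400:]=cv2.resize(im3[250:325,275:325],(400,600),interpolation=cv2.INTER_CUBIC)
cv2.imwrite('pics/final.png',out)
h=cv2.cvtColor(im3,cv2.COLOR_BGR2HSV); mk=((h[...,1]>170)&((h[...,0]<6)|(h[...,0]>174))).astype(np.uint8); mk[:, :270]=0; mk[:,330:]=0; mk[:250]=0; mk[330:]=0
ys,xs=np.nonzero(mk); print(len(xs),xs.mean(),ys.mean(),px2w(p3,[(xs.mean(),ys.mean())],76))
E
```

```text
26 302.7692307692308 281.7307692307692 [[645.77125475   5.55517316  76.        ]]
```

View pics/final.png

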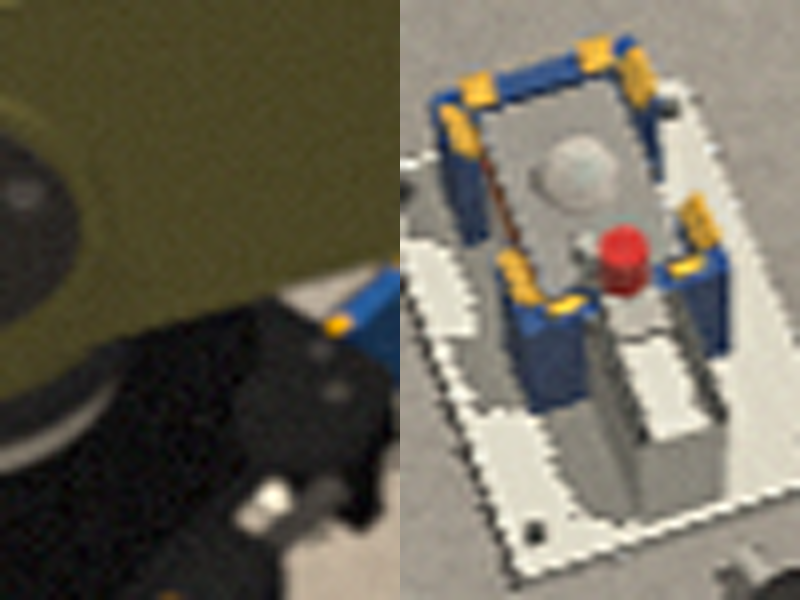

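The scene crop shows the cover seated flush with its dome up at (580,170). The knob has advanced to (623,260), over the cover's edge and against its stop. The gripper is clear, so I'm handing in.

```bash
python3 -c "
from cell import env
print(env.hand_in())"
```

```text
the job is handed in; nothing more can be done
None
```

I stacked the housing, spacer and cover in the nest, slid the hold-down in to its stop and handed the job in at about 43 s; no verdict came back. The housing caught on the nest's lip on the first try, so I lifted it out, re-gripped it on the mat and lowered it home on the second.

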